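# Fold and tuck the softener cover of a washing-machine drawer

### The arm

A 6-joint arm with a two-finger parallel gripper is mounted at the origin on the work surface. World frame = base frame: x ahead of the robot, y to its left, z up, the work surface at z = 0. Lengths are in mm, angles in rad, forces in N, time in s.
With the tool pointing down it reaches from about 350 to 775 mm from the base axis. Payload 7.3 kg.
Tool frame: the origin (TCP) lies at the very end of the fingers, on their centre line; the grasp point (between the pads) lies grip_point_offset behind it (grip_point_offset is the distance from the TCP to the grasp point, in mm); x points along the fingers, z is the direction in which the jaws open and shut, and the axes are right-handed (so a half turn about x gives the same grasp; the last joint's range is limited). The gripper opens to 92 mm and grips with 3 to 60 N. Pads are 19 mm wide; open, the fingers measure 130 mm over their backs; the gripper's body (75 mm by 190 mm) begins 47 mm behind the grasp point.
Start: joints at [-1.467, 0.342, 1.524, -0, 1.275, -0.146], TCP at [129.807, -508.719, 226.741] pointing down, gripper open.
Joint ranges: [-2.53, 2.53], [-0.77, 2.02], [0.04, 2.7], [-1, 4.14], [0.28, 2.66], [-3.11, 3.11]. Speed limits (rad/s): [2.57, 2.57, 3.14, 3.14, 3.14, 3.14].

### API

Orientations are given as [roll, pitch, yaw] about the fixed x, y, z axes, in that order (R = Rz(yaw) Ry(pitch) Rx(roll)).
In Python, from plant import * gives the robot as it stands.
- The arm moves only by the tool send_rows, never from a script. Its argument "series" is text: rows parted by semicolons, each of 5 numbers parted by spaces: the gripper's target within -1 to 1 (fully open at 1, half-way at 0, shut at -1), then the shift along the tool's x, y, z in units of 30 mm (1.0 is 30 mm), then the turn about the tool's x in units of 5 degrees (1.0 is 5 degrees). A call has 1 to 8 rows; each row is the pose to reach, as a shift and turn from the pose commanded when the call began, along the tool's axes at that moment; what a row does not reach only later rows make up. A row lasts 1/8 s, in which the tool goes at most 62.5 mm and 10.7 degrees, less where a joint would pass 70% of its speed; a pose out of reach is approached as far as the arm can. A call with a gripper value outside its range is refused whole. The fingers move at their own pace and stop on an object; the grip force is fixed at half the most. Time passes only in rows, so rows that repeat a pose let the fingers close. It gives the time, the measured TCP pose, the force and the opening at its end, in the units of the state.
- get_obs(): the state, without advancing time (a new reading comes with each control period).
- capture(name): name is "scene" or "top"; returns a dict with "pixels" (384x512x3 uint8, red, green, blue), "mtx" (3x3 intrinsics, pixels), "R" (3x3) and "t" (3): a world point X has camera coordinates R X + t. Camera axes: x right, y down, z forward; pixel columns grow to the right and rows downward; lengths in mm; the calibration is good to about 2 mm. A picture is of the moment at which its call begins. There is no depth.
- close_job(): hands the job in, once; it reports no verdict.
Trained networks look in a picture, given as the dict that the camera call returned (one of the last four; its "shot" number tells which), for a name from the list of things; names that differ only in an ending like _2 or _b are one class to them, and where a whole thing is asked for, a point or a joint stands for the part that bears it (a point fixed in the world has none). Each returns a list of dicts, best first, with "score" (0 to 1); they miss things now and then, are a little off and sometimes report something else, mostly with a low value. They report only what shows in the picture. A call takes as long as a camera call.
- cut_out(picture, thing): "pixels" (384x512 bool, what is visible of it).
- place_of(picture, thing): "point" ([x, y, z] in mm, in world coordinates, good to about 4 mm: a listed point, or the origin of a listed thing).
The state is a dict: "time": time; "joint_positions": joint angles; "dq": joint speeds; "tau": joint torques, N m; "tool_pos": TCP position; "tcp_rot": TCP orientation; "contact_force": force on the tool from outside, world axes, zero at the start; "moment": the same for the moment, N m; "grip_width": finger opening in mm.
Only numpy, scipy, OpenCV 4.12 (cv2) and the standard library are available. Lean on these libraries where they do the work, as an engineer would, in place of code of your own. Each camera call takes 0.05 s, during which the arm holds its last target.

### The job

The dispenser drawer has been lifted out of the washing machine and the springy cover of its softener compartment stands open. With a fingertip fold the cover down flat and, keeping it pressed down, push it by its thumb ridge until it is fully home with its tongue beneath the retaining lip, so that it stays shut by itself when you take the finger away. Pick nothing up: leave the drawer standing where it is, and do not disturb the bottles, tools and other things in it and around it.

Things in the scene. Friction and masses are not known exactly. Their poses are not given: they have to be found in the camera images.
- drawer: washer drawer, cream plastic, 0.95 kg, loose on the bench (slips at about 4 N). Tray 296 x 190 x 70 mm (rim), white front panel 24 x 236 x 108 high at its -x end (inner face x = -146). Origin: underside, tray centre; x from panel to rear, z up. Flat deck at rim height from panel to x = -90. Left half (+y): open tray, siphon knob, dosing cap. Right half: softener compartment with the cover
- hinge_pin (a point): middle of the cover's hinge pin, fixed on the drawer at x = -62, y = -47, z = 70 mm; axes as the drawer's. The pin runs along y between two posts 76 mm apart, 77 mm high; nothing else near the cover rises above 70 mm but the lip and the bridge behind it (81 mm)
- lip_edge (a point): middle of the free lower edge of the retaining lip, fixed on the drawer at x = 39, y = -47, z = 74 mm: 101 mm from the hinge pin; axes as the drawer's. The rigid lip is 56 mm wide (y), 3 mm thick, and reaches from here 18 mm in +x to the bridge that carries it
- cover_fold (a joint): cover's angle about the pin, rad: 0 = flat shut (stop), 1.1 to 1.7 = standing open at the start, 1.85 = stop. It folds down in the drawer's +x direction, away from the front panel. Spring 0.075 N m/rad, rest at 1.5, friction 0.03 N m: left free it springs open again; pressing it flat takes about 3 N at 45 mm from the pin
- cover_slide (a joint): how far the cover has slid along its own length on its slotted hinge arms, away from the pin, m: 0 = drawn back (as at the start; folded flat, its tongue then clears the lip by 6 mm), 0.018 = fully home (stop; tongue 12 mm under the lip). Friction 2 N; stays where it is left
- ridge (a point): foot of the thumb ridge, mid-width, on the cover's outer face (towards the front panel while open, on top when flat); 60 mm from the pin at slide 0. Ridge 7 tall, 4 thick, 50 mm wide. x along the cover to the tongue, z out of the outer face. Cover plate 3 mm thick, 64 wide, 8 to 83 mm from the pin, pin at mid-thickness, flat between pin and ridge
- tongue_edge (a point): middle of the cover's free edge, at half its 3 mm thickness, 95 mm from the pin at slide 0; axes as ridge. The tongue is the cover's last 12 mm, 46 mm wide; under the lip it has 2.5 mm of play above it
- dosing_cap: clear plastic dosing cap, 42 mm across x 34 high, loose in the drawer's left tray, origin under its centre; leave alone
- detergent: white bottle, 84 mm across x 210 high, origin under its centre; leave alone
- stain_jar: white jar, 68 mm across x 85 high, origin under its centre; leave alone
- pump_filter: grey drain-pump filter plug, 66 mm across x 60 high, origin under its centre; leave alone
- brush: cleaning brush lying on the bench, 170 mm long along its x; leave alone
- softener: white can, 62 mm across x 75 high, origin under its centre; leave alone

How it is judged (in metres and radians):
At the end, for the whole second after the job is handed in: The cover lies flat (fold angle under 0.06 rad) and is slid home (at least 13 of its 18 mm), its tongue beneath the retaining lip by more than 6 mm, and stays so with the robot clear; the drawer stands level within 40 mm of where it was, and every other thing is within 30 mm of where it was (value of joint cover_fold below 0.06 rad and value of joint cover_slide above 0.013 m and z of tongue_edge in the frame of lip_edge below 0.001 m and x of tongue_edge in the frame of lip_edge above 0.006 m and distance of drawer from where it was at the start of the episode below 0.04 m and angle between drawer's own z axis and vertical below 0.05 rad and linear speed of drawer below 0.01 m/s and distance of each of dosing_cap, detergent, stain_jar, pump_filter, brush, softener from where it was at the start of the episode below 0.03 m); the robot touches nothing.
It fails at once if the drawer is lifted or tipped up (height (world z) of drawer above 0.012 m or angle between drawer's own z axis and vertical above 0.12 rad).
It fails at once if the drawer is shoved more than 40 mm (distance of drawer from where it was at the start of the episode above 0.04 m).
It fails at once if a thing that should be left alone is lifted, carried or knocked more than 30 mm (distance of any of dosing_cap, detergent, stain_jar, pump_filter, brush, softener from where it was at the start of the episode above 0.03 m).
It also fails if it takes over 38 s, if anything falls off the work surface, if the arm or the gripper's body presses on something with over 40 N, if the wrist force passes 120 N, or if a joint passes its speed limit or range.

## Working session

There is one attempt and no reset: what is moved stays moved. The work goes in short steps, Python scripts to look and compute and a tool call to move; the robot and the scene stay as the last step left them, time stands still between calls to the robot, and variables do not carry over. Pictures are saved under pics/ and viewed, and the job is handed in when it is done.

Besides the shell and the picture viewer there is one more tool, called after ">>>" as name(argument=value, ...) on one line, values as JSON. send_rows: Moves the arm, as the interface text tells. Its arguments: {"type":"object","properties":{"series":{"type":"string"}},"required":["series"]}

```bash
ls; mkdir -p pics; python3 - <<'E'
from plant import *
import cv2, numpy as np
o=get_obs(); print(o)
for n in ["scene","top"]:
    p=capture(n)
    cv2.imwrite(f"pics/{n}0.png",cv2.cvtColor(p["pixels"],cv2.COLOR_RGB2BGR))
    print(n,p["mtx"].round(1).tolist(),p["R"].round(3).tolist(),p["t"].round(1).tolist())
    for t in ["drawer","hinge_pin","lip_edge","ridge","tongue_edge","dosing_cap","detergent","stain_jar","pump_filter","brush","softener"]:
        r=place_of(p,t)
        print(t,[(np.round(d["point"],1).tolist(),round(d["score"],2)) for d in r[:2]])
E
```

```text
pics
{'time': 0.0, 'joint_positions': array([-1.46700086e+00,  3.42725658e-01,  1.52499269e+00,  3.75399244e-05,
        1.27535945e+00, -1.45974341e-01]), 'dq': array([-0.00017793,  0.00019721,  0.00089601, -0.00115416, -0.00034694,
        0.00022189]), 'tau': array([ 9.57908669e-04, -4.31235945e+01, -2.44217777e+01,  7.19769322e-02,
        5.58606035e-02, -1.18721473e-04]), 'tool_pos': array([ 129.77577031, -508.31302813,  226.05191046]), 'tcp_rot': array([2.97145214, 1.56931075, 1.65041467]), 'contact_force': array([-0.00418064,  1.04481301, -0.00264362]), 'moment': array([ 0.0040229 ,  0.07721707, -0.01170332]), 'grip_width': 91.98515546190502}
scene [[447.2, 0.0, 256.0], [0.0, 447.2, 187.5], [0.0, 0.0, 1.0]] [[-0.278, 0.96, 0.026], [0.524, 0.174, -0.834], [-0.805, -0.219, -0.551]] [111.6, -241.8, 1619.6]
drawer [([539.7, 132.9, -0.5], 0.81), ([500.2, 80.1, 129.8], 0.27)]
hinge_pin [([482.1, 74.3, 66.7], 0.84), ([502.5, 78.1, 130.3], 0.18)]
lip_edge [([585.8, 92.4, 71.6], 0.78)]
ridge [([502.1, 77.9, 128.0], 0.97)]
tongue_edge [([506.8, 82.1, 162.8], 0.92)]
dosing_cap []
deterg
[... 233 characters left out ...]
28.9, 2.1], 0.72), ([501.3, 78.9, 131.2], 0.36)]
top [[444.3, 0.0, 257.7], [0.0, 444.3, 197.7], [0.0, 0.0, 1.0]] [[-0.003, -1.0, 0.004], [-0.987, 0.002, -0.164], [0.163, -0.004, -0.987]] [43.6, 582.0, 869.4]
drawer [([541.2, 132.9, -0.8], 0.62)]
hinge_pin [([488.4, 74.7, 67.8], 0.6)]
lip_edge [([584.6, 92.0, 74.9], 0.56)]
ridge [([497.6, 80.7, 128.8], 0.81)]
tongue_edge [([509.6, 80.8, 160.3], 0.79)]
dosing_cap [([506.5, 180.2, 17.9], 0.82)]
detergent [([570.1, 308.6, -2.4], 0.8), ([590.7, 95.5, 74.3], 0.25)]
stain_jar [([459.0, 306.0, 4.4], 0.77), ([647.0, -36.2, -0.2], 0.22)]
pump_filter [([645.8, -35.0, 1.7], 0.88)]
brush [([510.3, -59.8, 0.5], 0.8)]
softener [([725.1, 126.7, 0.9], 0.95)]
```

View pics/scene0.png

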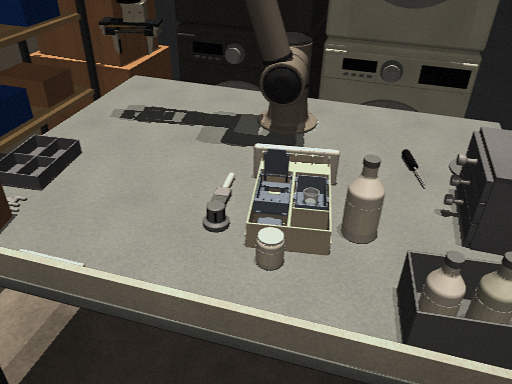

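View pics/top0.png

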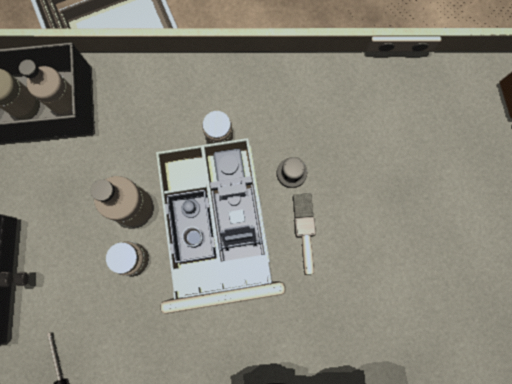

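The scene view shows the drawer at about (295,195) with the cover standing open at (275,165). In the top view the panel runs from (163,306) to (284,289), so yaw is about 0.14, and the cover is near (238,238). I'll fit the pose next.

```bash
cat > h.py <<'E'
from plant import *
import numpy as np, cv2
from scipy.spatial.transform import Rotation as Ro
def Rt(o): return Ro.from_euler('xyz',o["tcp_rot"]).as_matrix()
E
python3 - <<'E'
from h import *
import plant
print([ (n,getattr(plant,n)) for n in dir(plant) if 'grip' in n.lower()])
from scipy.optimize import least_squares
o=get_obs();print(Rt(o).round(3).tolist())
body={"drawer":(0,0,0),"hinge_pin":(-62,-47,70),"lip_edge":(39,-47,74)}
obs=[];cov=[]
for k in range(3):
  for n in ["scene","top"]:
    p=capture(n)
    for t in body:
        r=place_of(p,t)
        if r and r[0]["score"]>.5: obs.append((body[t],r[0]["point"]))
    for t in ["ridge","tongue_edge"]:
        r=place_of(p,t)
        if r: cov.append((t,r[0]["point"]))
    if n=="top" and k==0:
        top=p; m=cut_out(p,"drawer")
        cv2.imwrite("pics/m.png",m[0]["pixels"].astype(np.uint8)*255)
f=lambda q:np.concatenate([[b[0]*np.cos(q[2])-b[1]*np.sin(q[2])+q[0]-w[0],b[0]*np.sin(q[2])+b[1]*np.cos(q[2])+q[1]-w[1]] for b,w in obs])
s=least_squares(f,[540,133,.14],loss='soft_l1');print(s.x,np.abs(s.fun).max(), f(s.x).reshape(-1,2).round(1).tolist())
q=s.x
for t,w in cov:
    d=np.array(w[:2])-q[:2];c,s_=np.cos(q[2]),np.sin(q[2])
    x,y,z=c*d[0]+s_*d[1],-s_*d[0]+c*d[1],w[2]
    print(t,round(x+62,1),round(y+47,1),round(z-70,1),np.arctan2(z-70,x+62).round(3))
# overlay for check
img=cv2.cvtColor(top["pixels"],cv2.COLOR_RGB2BGR)
img=cv2.resize(img,None,fx=1,fy=1)
pts=[(-148,-95,70),(148,-95,70),(148,95,70),(-148,95,70),(-146,-118,108),(-146,118,108),(-170,118,108),(-170,-118,108),(-62,-85,77),(-62,-9,77),(39,-75,77),(39,-19,77)]
def pr(b):
    w=np.array([c*b[0]-s_*b[1]+q[0],s_*b[0]+c*b[1]+q[1],b[2]]);u=top["mtx"]@(top["R"]@w+top["t"]);return u[:2]/u[2]
P=[pr(b) for b in pts]
img=cv2.resize(img[120:330,130:310],None,fx=4,fy=4,interpolation=cv2.INTER_CUBIC)[:, :]
g=[tuple(int(v) for v in ((p-np.array([130,120]))*4)) for p in P]
for a,b in [(0,1),(1,2),(2,3),(3,0),(4,5),(5,6),(6,7),(7,4),(8,9),(10,11)]: cv2.line(img,g[a],g[b],(0,0,255),1)
cv2.imwrite("pics/ov.png",cv2.resize(img,None,fx=.7,fy=.7))
E
```

```text
[('grip_point_offset', 18.8)]
[[0.0, 0.969, 0.247], [-0.0, 0.247, -0.969], [-1.0, -0.0, 0.0]]
[5.39183729e+02 1.32975995e+02 1.35171121e-01] 3.539649864985691 [[0.6, 0.8], [0.5, 3.2], [1.1, -0.3], [0.1, -2.6], [1.4, 1.5], [1.8, -3.5], [-2.8, 0.7], [1.4, -0.8], [-3.2, -0.4], [-1.6, -1.2], [0.8, -1.5], [-3.4, -0.5], [-2.2, 0.6], [1.1, 2.1], [-2.8, 2.0], [-3.1, 1.1], [1.2, 0.2], [0.2, -2.9]]
ridge 17.4 -1.7 60.7 1.291
tongue_edge 24.3 -2.5 92.3 1.313
tongue_edge 24.1 -3.3 92.9 1.317
ridge 17.0 -4.2 58.6 1.288
tongue_edge 23.0 -1.4 92.8 1.327
ridge 13.7 -1.0 58.0 1.339
tongue_edge 25.8 -2.4 94.7 1.304
ridge 17.5 -1.7 61.3 1.292
tongue_edge 23.7 1.0 93.2 1.322
ridge 15.4 -3.7 57.3 1.309
tongue_edge 24.3 -2.4 90.6 1.309
```

View pics/ov.png

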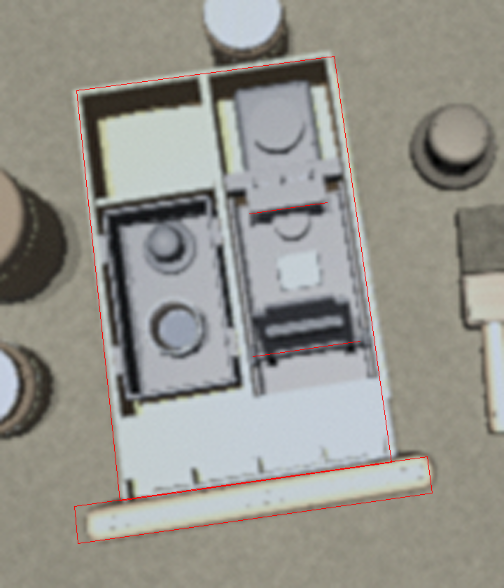

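The overlay fits well: pin at about (484.5, 77), yaw 0.135, cover angle about 1.31. First I'll close the fingers and swing towards the drawer at the current height.

>>> send_rows(series="-1 0 1.5 -0.8 0.2; -1 0 3 -1.6 0.4; -1 0 4.5 -2.4 0.6; -1 0 6 -3.2 0.8; -1 0 7.5 -4 1; -1 0 9 -4.7 1.2; -1 0 10.5 -5.5 1.31; -1 0 11.5 -6 1.31")

```text
time: 4.05
tool_pos: [421.0, -247.4, 226.8]
tcp_rot: [1.202, 1.57, -0.232]
contact_force: [-0.3, -0.9, 0.8]
grip_width: 16.4
```

>>> send_rows(series="-1 0 0.4 -1.5 0; -1 0 0.8 -3 0; -1 0 1.2 -4.6 0; -1 0 1.6 -6.2 0; -1 0 2 -7.8 0; -1 0 2.3 -9.3 0; -1 0 2.47 -10.4 0; -1 0 2.47 -10.43 0")

```text
time: 5.05
tool_pos: [450.6, 72.8, 226.7]
tcp_rot: [2.508, 1.571, 1.076]
contact_force: [-0.5, 0.2, -0.1]
grip_width: 0.6
```

```bash
python3 - <<'E'
from h import *
o=get_obs();print(o["tool_pos"],Rt(o).round(3).tolist(),o["contact_force"],o["grip_width"])
for n in ["scene","top"]:
    p=capture(n)
    im=cv2.cvtColor(p["pixels"],cv2.COLOR_RGB2BGR)
    im=im[100:300,180:400] if n=="scene" else im[110:330,110:330]
    cv2.imwrite(f"pics/{n}1.png",cv2.resize(im,None,fx=2.7,fy=2.7,interpolation=cv2.INTER_CUBIC))
E
```

```text
[450.56523204  72.79488236 226.72096125] [[0.0, 0.99, 0.139], [0.0, 0.139, -0.99], [-1.0, 0.0, -0.0]] [-0.47358243  0.18895763 -0.11456529] 0.5538631708667139
```

View pics/scene1.png

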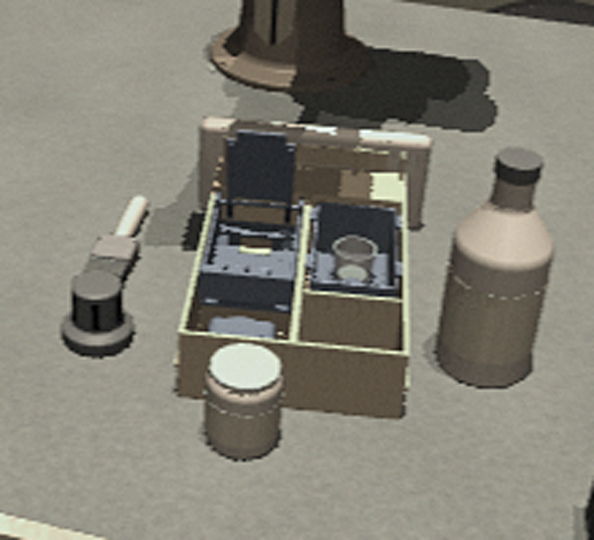

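View pics/top1.png

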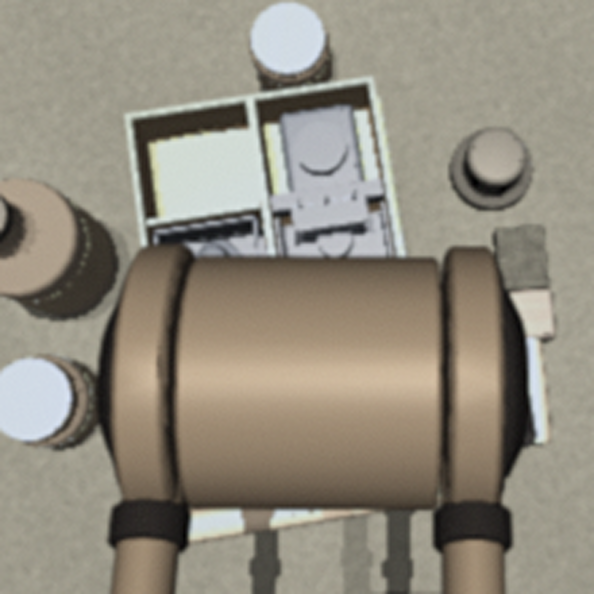

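The scene crop shows the cover upright at (260,165). The gripper column is at about (270,30), above and in front of the panel. I'll descend into the gap between the panel and the cover.

>>> send_rows(series="-1 0.6 0 0 0; -1 1.3 0 0 0; -1 2 0 0 0; -1 2.7 0 0 0; -1 3.3 0 0 0; -1 3.8 0 0 0; -1 3.93 0 0 0; -1 3.93 0 0 0")

```text
time: 6.15
tool_pos: [451.0, 70.3, 109.0]
tcp_rot: [0.252, 1.571, -1.185]
contact_force: [0.4, -0.3, 0.7]
grip_width: 0.2
```

```bash
python3 - <<'E'
from h import *
o=get_obs();print(o["tool_pos"],o["contact_force"],o["moment"])
for n in ["scene"]:
    p=capture(n)
    im=cv2.cvtColor(p["pixels"],cv2.COLOR_RGB2BGR)[100:300,180:400]
    cv2.imwrite(f"pics/{n}2.png",cv2.resize(im,None,fx=2.7,fy=2.7,interpolation=cv2.INTER_CUBIC))
# waypoints: corner at r on plate outer face
for r0,r1 in [(40,44)]:
  for th in [1.31,1.2,1.05,.9,.75,.6,.45,.3,.15,.05,0]:
    r=r0+(r1-r0)*(1.31-th)/1.31
    x=r*np.cos(th)-1.5*np.sin(th)-9.5; z=70+r*np.sin(th)+1.5*np.cos(th)
    y0=o["tool_pos"];d=y0[:2]-np.array([484.5,77]);xc=.9909*d[0]+.135*d[1]
    print(th,"fwd",round((x-xc)/30,2),"down",round((y0[2]-z)/30,2))
E
```

```text
[450.97979771  70.31080684 108.96820338] [ 0.37466857 -0.25532593  0.72972704] [ 0.02543378  0.01602132 -0.00779859]
1.31 fwd 1.12 down -0.0
1.2 fwd 1.26 down 0.03
1.05 fwd 1.45 down 0.09
0.9 fwd 1.64 down 0.19
0.75 fwd 1.8 down 0.31
0.6 fwd 1.95 down 0.46
0.45 fwd 2.08 down 0.64
0.3 fwd 2.18 down 0.83
0.15 fwd 2.25 down 1.03
0.05 fwd 2.28 down 1.18
0 fwd 2.29 down 1.25
```

View pics/scene2.png

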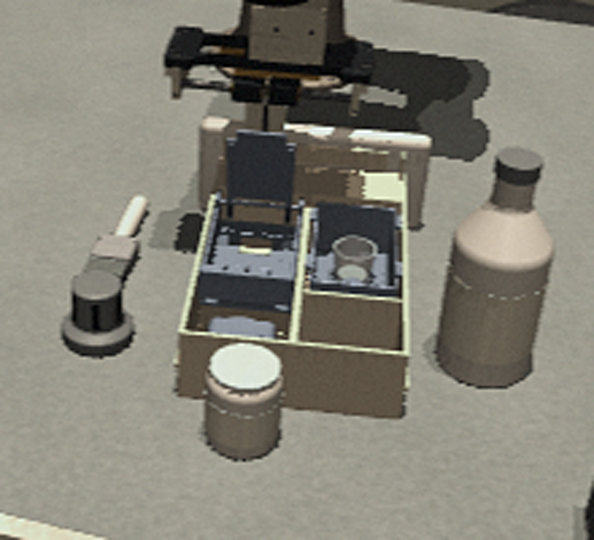

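The fingers are now between the panel and the cover, at (265,110), touching nothing. I'll start folding.

>>> send_rows(series="-1 0 0.5 -0.05 0; -1 0 1 -0.07 0; -1 0.03 1.26 -0.07 0; -1 0.09 1.45 -0.07 0; -1 0.19 1.64 -0.07 0; -1 0.31 1.8 -0.07 0; -1 0.46 1.95 -0.07 0; -1 0.46 1.95 -0.07 0")

```text
time: 7.2
tool_pos: [508.4, 81.0, 94.4]
tcp_rot: [-1.592, 1.57, -3.027]
contact_force: [-0.3, -0.8, -0.4]
grip_width: 0.3
```

```bash
python3 - <<'E'
from h import *
o=get_obs();print(o["tool_pos"],o["contact_force"],o["moment"])
for n in ["scene"]:
    p=capture(n)
    for t in ["drawer","tongue_edge","ridge","lip_edge"]:
        r=place_of(p,t); print(t,[(np.round(d["point"],1).tolist(),round(d["score"],2)) for d in r[:1]])
    im=cv2.cvtColor(p["pixels"],cv2.COLOR_RGB2BGR)[100:300,180:400]
    cv2.imwrite(f"pics/{n}3.png",cv2.resize(im,None,fx=2.7,fy=2.7,interpolation=cv2.INTER_CUBIC))
E
```

```text
[508.4334507   81.02589048  94.43575181] [-0.31659554 -0.76127769 -0.41876894] [0.02233208 0.15992699 0.03454851]
drawer [([542.3, 131.6, -0.1], 0.75)]
tongue_edge [([562.4, 87.1, 125.4], 0.54)]
ridge [([538.0, 84.8, 106.5], 0.45)]
lip_edge [([587.4, 90.3, 70.9], 0.66)]
```

View pics/scene3.png

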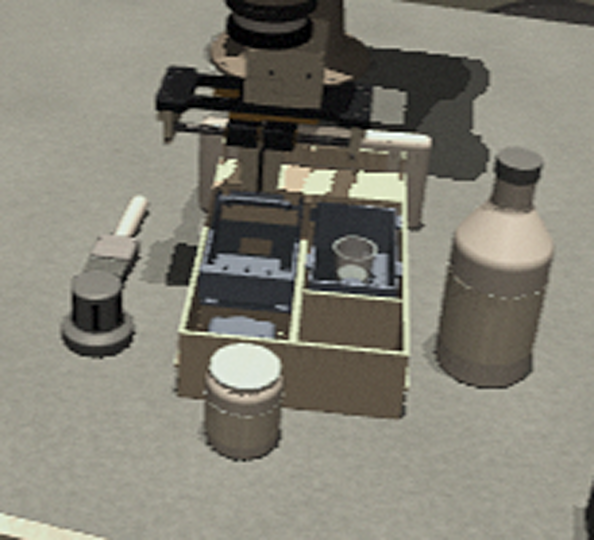

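The cover is down to about 0.6 rad, with its tongue at (255,200). I'll keep following the arc.

>>> send_rows(series="-1 0.18 0.13 0 0; -1 0.37 0.23 0 0; -1 0.57 0.3 0 0; -1 0.72 0.33 0 0; -1 0.79 0.34 0 0; -1 0.79 0.34 0 0")

```text
time: 8.2
tool_pos: [519.2, 82.5, 71.7]
tcp_rot: [1.522, 1.569, 0.086]
contact_force: [-1.5, 1.1, 2.6]
grip_width: 0.2
```

```bash
python3 - <<'E'
from h import *
o=get_obs();print(o["tool_pos"],o["contact_force"],o["moment"])
for n in ["scene"]:
    p=capture(n)
    for t in ["drawer","tongue_edge","ridge","lip_edge"]:
        r=place_of(p,t); print(t,[(np.round(d["point"],1).tolist(),round(d["score"],2)) for d in r[:1]])
    im=cv2.cvtColor(p["pixels"],cv2.COLOR_RGB2BGR)[130:250,230:350]
    cv2.imwrite(f"pics/{n}4.png",cv2.resize(im,None,fx=5,fy=5,interpolation=cv2.INTER_CUBIC))
E
```

```text
[519.24392775  82.48502897  71.68650301] [-1.45380411  1.1325417   2.63892497] [ 0.11099125  0.25543739 -0.01776973]
drawer [([539.5, 133.8, -1.7], 0.74)]
tongue_edge [([579.4, 95.1, 69.3], 0.84)]
ridge [([548.3, 88.8, 72.7], 0.93)]
lip_edge [([582.0, 91.8, 71.6], 0.71)]
```

View pics/scene4.png

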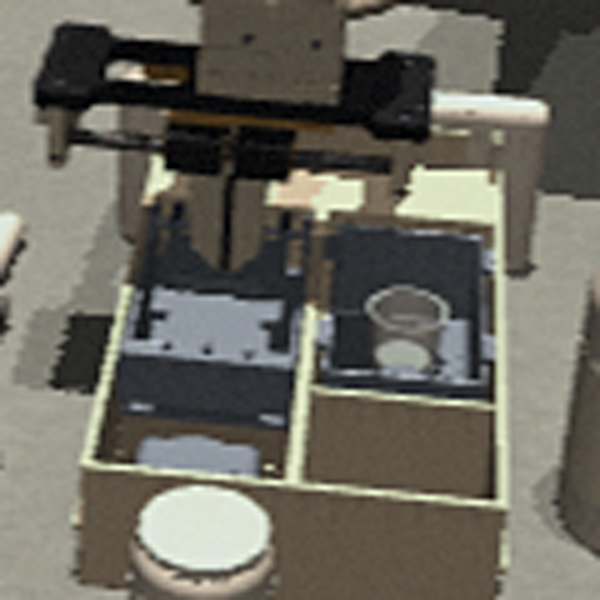

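The cover is nearly flat, with the fingertip at (225,265) just behind the ridge. I'll press a little further.

>>> send_rows(series="-1 0.04 0 0 0; -1 0.08 0 0 0; -1 0.08 0 0 0")

```text
time: 8.82
tool_pos: [520.3, 82.6, 71.0]
tcp_rot: [1.497, 1.566, 0.062]
contact_force: [-1.2, 2.6, 17.8]
grip_width: 0.5
```

>>> send_rows(series="-1 -0.02 0.1 0 0; -1 -0.02 0.2 0 0; -1 -0.02 0.3 0 0; -1 -0.02 0.4 0 0; -1 -0.02 0.5 0 0; -1 -0.02 0.5 0 0")

```text
time: 9.57
tool_pos: [534.8, 84.8, 71.0]
tcp_rot: [1.577, 1.567, 0.142]
contact_force: [-0.7, 1.8, 13.6]
grip_width: 0.3
```

```bash
python3 - <<'E'
from h import *
o=get_obs();print(o["tool_pos"],o["contact_force"],o["moment"])
for n in ["scene"]:
    p=capture(n)
    for t in ["drawer","tongue_edge","ridge","lip_edge"]:
        r=place_of(p,t); print(t,[(np.round(d["point"],1).tolist(),round(d["score"],2)) for d in r[:1]])
    im=cv2.cvtColor(p["pixels"],cv2.COLOR_RGB2BGR)[130:250,230:350]
    cv2.imwrite(f"pics/{n}5.png",cv2.resize(im,None,fx=5,fy=5,interpolation=cv2.INTER_CUBIC))
E
```

```text
[534.825018    84.79142583  70.96998256] [-0.73289232  1.82844859 13.63167902] [ 0.46534134  0.20513131 -0.04597748]
drawer [([539.1, 132.1, 2.3], 0.72)]
tongue_edge [([597.2, 95.8, 67.3], 0.55)]
ridge [([563.9, 92.6, 70.8], 0.67)]
lip_edge [([586.0, 90.8, 74.3], 0.96)]
```

View pics/scene5.png

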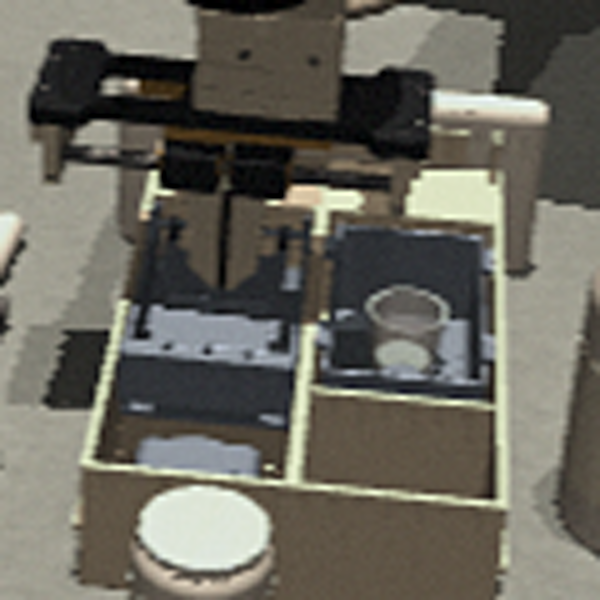

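The cover has already been dragged some way, and the ridge now sits around (225,295). I'll continue slowly, watching the force.

>>> send_rows(series="-1 0 0.08 0 0; -1 0 0.16 0 0; -1 0 0.24 0 0; -1 0 0.32 0 0; -1 0 0.32 0 0")

```text
time: 10.45
tool_pos: [539.3, 85.3, 70.1]
tcp_rot: [-1.572, 1.563, -3.007]
contact_force: [-15.1, -1.7, 19.8]
grip_width: 0.5
```

```bash
python3 - <<'E'
from h import *
o=get_obs();print(o["tool_pos"],o["contact_force"],o["moment"])
for k in range(2):
    p=capture("scene")
    for t in ["drawer","tongue_edge","ridge","lip_edge"]:
        r=place_of(p,t); print(t,[(np.round(d["point"],1).tolist(),round(d["score"],2)) for d in r[:1]])
E
```

```text
[539.30786487  85.31764101  70.07258041] [-15.09722426  -1.70254118  19.77658067] [-0.36133254  2.73774977 -0.01085946]
drawer [([541.9, 135.4, -1.0], 0.75)]
tongue_edge [([596.1, 92.5, 69.3], 0.77)]
ridge [([565.5, 88.0, 73.8], 0.84)]
lip_edge [([584.8, 95.0, 70.3], 0.62)]
drawer [([540.4, 133.9, -0.4], 0.84)]
tongue_edge [([595.6, 92.4, 68.8], 0.76)]
ridge [([563.4, 92.0, 72.8], 0.78)]
lip_edge [([585.3, 91.6, 69.3], 0.72)]
```

15 N of resistance with about 20 N of press points to friction at the end stop. The ridge and tongue readings both moved about 17 mm, which means home. I'll ease the press and bring the finger onto the ridge to make sure.

>>> send_rows(series="-1 -0.04 0 0 0; -1 -0.06 0 0 0; -1 -0.06 0 0 0")

```text
time: 11.32
tool_pos: [541.9, 85.5, 71.3]
tcp_rot: [-1.491, 1.569, -2.926]
contact_force: [-4.2, -0.1, 5.7]
grip_width: -0.0
```

>>> send_rows(series="-1 -0.02 0 0 0; -1 -0.02 0.06 0 0; -1 -0.02 0.12 0 0; -1 -0.02 0.18 0 0; -1 -0.02 0.18 0 0")

```text
time: 11.95
tool_pos: [548.8, 86.5, 71.8]
tcp_rot: [1.372, 1.57, -0.063]
contact_force: [0.7, -0.4, 0.2]
grip_width: 0.7
```

>>> send_rows(series="-1 0.01 0.05 0 0; -1 0.02 0.1 0 0; -1 0.02 0.14 0 0; -1 0.02 0.14 0 0")

```text
time: 12.45
tool_pos: [550.7, 86.8, 71.1]
tcp_rot: [-1.563, 1.567, -2.999]
contact_force: [-7.1, -0.3, 6.4]
grip_width: 0.5
```

```bash
python3 - <<'E'
from h import *
p=capture("scene")
for t in ["drawer","tongue_edge","ridge","lip_edge"]:
        r=place_of(p,t); print(t,[(np.round(d["point"],1).tolist(),round(d["score"],2)) for d in r[:1]])
E
```

```text
drawer [([540.2, 131.6, 0.1], 0.8)]
tongue_edge [([596.9, 96.3, 70.1], 0.8)]
ridge [([560.8, 87.8, 73.2], 0.77)]
lip_edge [([586.2, 90.1, 70.4], 0.86)]
```

There is 7 N against the ridge exactly where a fully home cover would put it (76 mm from the pin). I'll unload, back off slightly and retreat upward.

>>> send_rows(series="-1 -0.03 -0.04 0 0; -1 -0.05 -0.1 0 0; -1 -0.1 -0.15 0 0; -1 -0.3 -0.15 0 0; -1 -0.8 -0.15 0 0; -1 -1.5 -0.15 0 0; -1 -2.5 -0.15 0 0; -1 -4 -0.15 0 0")

```text
time: 13.7
tool_pos: [547.4, 86.4, 192.5]
tcp_rot: [-1.649, 1.569, -3.084]
contact_force: [0.7, -0.2, 0.2]
grip_width: 0.6
```

>>> send_rows(series="-1 -0.5 -0.5 1.5 0; -1 -0.5 -1 3 0; -1 -0.5 -1.2 4.5 0; -1 -0.5 -1.2 6 0; -1 -0.5 -1.2 7.5 0; -1 -0.5 -1.2 8.5 0; -1 -0.5 -1.2 8.5 0")

```text
time: 14.58
tool_pos: [546.9, -173.2, 207.1]
tcp_rot: [0.753, 1.569, -0.685]
contact_force: [0.8, -0.5, 0.5]
grip_width: 0.5
```

```bash
python3 - <<'E'
from h import *
o=get_obs();print(o["time"],o["tool_pos"],o["contact_force"])
for n in ["scene","top"]:
    p=capture(n)
    for t in ["drawer","hinge_pin","tongue_edge","ridge","lip_edge","dosing_cap","detergent","stain_jar","pump_filter","brush","softener"]:
        r=place_of(p,t); print(t,[(np.round(d["point"],1).tolist(),round(d["score"],2)) for d in r[:1]])
    im=cv2.cvtColor(p["pixels"],cv2.COLOR_RGB2BGR)
    im=im[130:250,230:350] if n=="scene" else im[120:330,130:310]
    f=5 if n=="scene" else 2.8
    cv2.imwrite(f"pics/{n}6.png",cv2.resize(im,None,fx=f,fy=f,interpolation=cv2.INTER_CUBIC))
E
```

```text
14.575 [ 546.87634154 -173.22535104  207.08281336] [ 0.79634732 -0.49823694  0.50841248]
drawer [([540.5, 134.3, -1.0], 0.76)]
hinge_pin [([484.4, 76.6, 67.1], 0.87)]
tongue_edge [([596.8, 90.9, 73.3], 0.8)]
ridge [([565.8, 91.1, 76.4], 0.97)]
lip_edge [([588.6, 95.0, 72.8], 0.79)]
dosing_cap [([502.7, 177.8, 17.0], 0.55)]
detergent [([568.8, 306.9, -2.7], 0.73)]
stain_jar []
pump_filter [([642.4, -32.1, 1.2], 0.7)]
brush [([503.5, -59.1, -3.0], 0.81)]
softener [([734.5, 124.6, 2.1], 0.59)]
drawer [([541.5, 134.9, 2.6], 0.56)]
hinge_pin [([482.4, 76.9, 67.1], 0.86)]
tongue_edge [([599.3, 91.6, 70.5], 0.63)]
ridge [([561.4, 88.4, 76.8], 0.86)]
lip_edge [([583.8, 92.4, 75.4], 0.75)]
dosing_cap [([728.7, 127.3, 2.1], 0.73)]
detergent [([568.8, 308.3, -1.7], 0.71)]
stain_jar [([457.9, 304.9, 3.1], 0.68)]
pump_filter [([646.0, -32.2, 0.9], 0.62)]
brush [([510.4, -56.0, 3.9], 0.56)]
softener [([729.2, 125.7, -0.7], 0.95)]
```

View pics/scene6.png

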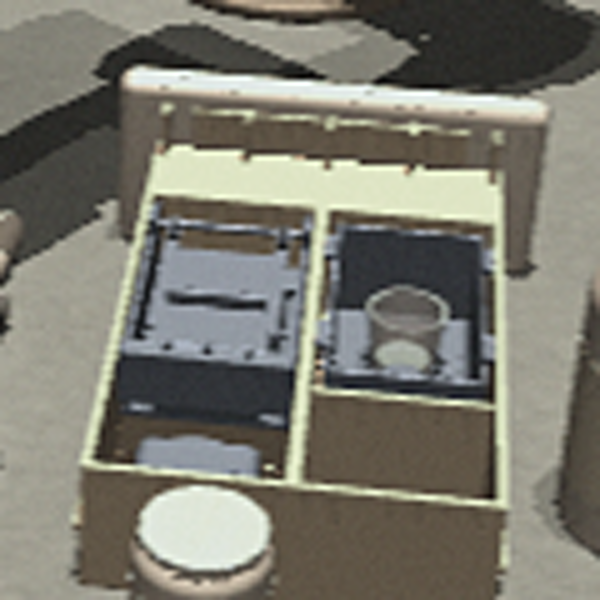

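View pics/top6.png

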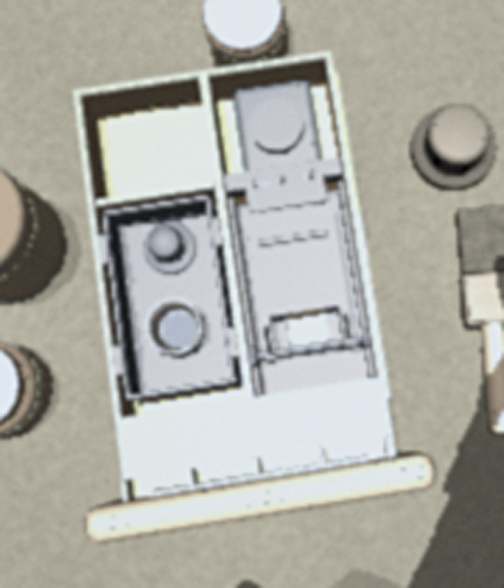

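With the robot clear, both pictures show the cover lying flat. The ridge is at (215,300) in the scene crop and at (293,238) in the top crop, and the tongue has gone under the lip. The drawer and the other things are where they were, so I'll hand in.

```bash
python3 - <<'E'
from plant import *
print(close_job())
E
```

```text
the job is handed in; nothing more can be done
None
```

The softener cover is folded flat and slid home, and it stayed shut by itself once I took the finger away. I handed the job in at about 16 s. It gives no verdict, so this rests on my own checks.

**How it went:** With the fingers closed, I folded the cover down from its outer face and pressed it flat. Friction from the pressed fingertip dragged the cover most or all of the way home before the finger reached the ridge. I then eased the press and pushed on the ridge. It resisted with about 7 N at 76 mm from the pin, which is where the ridge sits when the cover is fully home. Then I lifted clear.

**Last checks, with the robot clear:**
- **Cover:** it lies flat, and its tongue is about 8–15 mm past the lip edge in the two views (12 mm is nominal).
- **Drawer:** it is within about 2–3 mm of its start, which is within the measuring noise.
- **Other things:** they look unmoved.

**Readings that failed or disagreed:**
- The network missed the stain jar in the last scene view, though it found it in place in the top view.
- It put the dosing cap on the softener can in the last top view. In both pictures the cap is plainly in its place in the tray.
- Single readings of the ridge, tongue and lip scattered by a few millimetres. One put the tongue half a millimetre above the lip in height, although the picture shows it under the lip.
- The horizontal force briefly reached about 15 N while the finger was dragging the cover. The drawer did not move measurably.

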